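Set the profiler's force collar and hold the reference block in the stage corner

ROBOT

A 6-joint arm with a two-finger parallel gripper is mounted at the origin on the work surface. World frame = base frame: x ahead of the robot, y to its left, z up, the work surface at z = 0. Lengths are in mm, angles in rad, forces in N, time in s.
With the tool pointing down it reaches from about 400 to 825 mm from the base axis. Payload 7 kg.
Tool frame: the origin (TCP) lies at the very end of the fingers, on their centre line; the grasp point (between the pads) lies 19 mm behind it; z points along the fingers, y is the line along which they close (so a half turn about z gives the same grasp; the last joint's range is limited). The gripper opens to 88 mm and grips with 3 to 60 N. Pads are 19 mm wide; open, the fingers measure 130 mm over their backs; the gripper's body (78 mm by 193 mm) begins 47 mm behind the grasp point.
Start: joints at [1.551, 0.359, 0.012, 0, -1.224, -0.288], TCP at [204.509, 643.251, 226.561] pointing down, gripper open.
Joint ranges: [-3.07, 3.07], [-1.43, 2.12], [-1.02, 1.25], [-3.03, 1.67], [-3.05, -0], [-3.03, 3.03]. Speed limits (rad/s): [2.39, 2.39, 3.01, 3.14, 3.14, 3.14].

INTERFACE

Orientations are given as [roll, pitch, yaw] about the fixed x, y, z axes, in that order (R = Rz(yaw) Ry(pitch) Rx(roll)).
In Python, from cell import r gives the robot as it stands.
- The arm moves only by the tool servo_tool, never from a script. Its arguments are lists of equal length, an entry for each row: "translation": the shift along the tool's x, y, z in mm, a list of three; "twist": the turn about the tool's z in rad. In form: {"translation": [[x, y, z], ...], "twist": [twist, ...]}. A call has 1 to 12 rows; each row shifts and turns the commanded pose from where the row before left it, along the tool's axes as they then stand; what a row does not reach is not made up. A row lasts 1/10 s, in which the tool goes at most 50 mm and 8.59 degrees, less where a joint would pass 70% of its speed; a pose out of reach is approached as far as the arm can. A call with a gripper value outside its range is refused whole. "jaw" is the opening, from 0 (shut) to 1 (fully open), set as the call begins (left out, the last holds). The fingers move at their own pace and stop on an object; the grip force is fixed at half the most. Time passes only in rows, so rows that do not move let the fingers close. It gives the time, the measured TCP pose, the force, the opening and the grip force at its end, in the units of the state.
- r.get_state(): the state, without advancing time (a new reading comes with each control period).
- r.read_camera(name): name is "side" or "top" or "wrist"; returns the picture (480x640x3 uint8, red, green, blue); there is no depth.
- r.calibration(name): a dict with "intrinsics" (3x3 intrinsics, pixels), "R" (3x3) and "t" (3): a world point X has camera coordinates R X + t. Camera axes: x right, y down, z forward; pixel columns grow to the right and rows downward; lengths in mm; the calibration is good to about 2 mm. A picture is of the moment at which its call begins: read the wrist's pose just before it. calibration takes no time and is no camera call; for the wrist camera it gives the pose at the moment of the call.
- r.hand_in(): hands the job in; it is judged then, once.
The state is a dict: "time": time; "joint_pos": joint angles; "qvel": joint speeds; "effort": joint torques, N m; "tool_pos": TCP position; "ee_rot": TCP orientation; "ft_force": force on the tool from outside, world axes, zero at the start; "torque": the same for the moment, N m; "gripper_width": finger opening in mm; "grip_force": force on a finger pad.
Only numpy, scipy, OpenCV 4.12 (cv2) and the standard library are available. Lean on these libraries where they do the work, as an engineer would, in place of code of your own. Each camera call takes 0.05 s, during which the arm holds its last target. There are 200 camera calls.

TASK

Get the surface profiler's sample stage ready for its reference check: first turn the click-stop collar on the white force unit to mark 4. Then take the brass reference block from the blue tray, set it flat on the sample stage and press it firmly into the corner, its long side flush against the blue stop and its end flush against the red stop, and finish while still holding it pressed against both; do not let go. Leave the petri dish, the bottle and the loupe where they stand.

Things in the scene. Friction and masses are not known exactly. Their poses are not given: they have to be found in the camera images.
- force_unit: white housing fixed to the bench, 150 (x) x 140 (y) x 50 mm tall, origin at the centre of its underside, z up; place and yaw vary. A collar stands on its middle, over a black dial with 7 yellow ticks, marks 0 to 6, 24 degrees apart around its +x side; mark n has n white dots and lies (3 - n) x 24 degrees counter-clockwise from the housing's +x axis, seen from above
- collar (a joint): angle of the collar in rad: 0 at mark 0, growing CLOCKWISE seen from above, 0.4189 per mark; mark 4 is 1.676. It has end stops at marks 0 and 6 and clicks into a detent at every mark (detent torque under 0.1 N m), so let go near a mark it settles on it
- collar_grip (a point): point on the collar's vertical axis, 32 mm above the housing's top, 20 mm below the collar's top. The collar is a dark knurled cylinder 42 mm in diameter, from 7 to 52 mm above the housing's top, over an aluminium flange 64 mm in diameter and 7 mm high; turns with the collar
- pointer_tip (a point): outer end of the orange pointer line on the collar's flange, at 32 mm radius; the pointer (also drawn on the collar's top) shows the mark that is set
- stage: aluminium-topped sample stage fixed to the bench, 210 x 190 mm foot, top plate 200 (x) x 180 (y) mm, its top 50 mm above the bench; origin at the centre of its underside, z up. Its place and yaw vary. Two low stops on it form a corner towards its +x, +y side; both are rigid and polished (friction about 0.15); the deck drags more (about 0.6)
- long_stop: blue stop bar on the stage, 70 mm long along the stage's x, 12 mm thick, 12 mm high; origin at the centre of its underside. The block's long side goes against its -y face (6 mm from its origin)
- short_stop: red stop bar on the stage, 42 mm long along the stage's y, 12 mm thick, 12 mm high; origin at the centre of its underside. The block's short end goes against its -x face (6 mm from its origin)
- seat (a point): point on the stage's top where the block's origin lies when the block is fully in the corner: stage frame (35, 30, 50) mm, axes as the stage's; the stop faces are 30 mm to its +x (red) and 20 mm to its +y (blue). Push along +x and +y of these axes
- tray: shallow open blue tray fixed to the bench, 180 (x) x 170 (y) mm outside, 16 mm high, walls and floor 5 mm thick; origin at the centre of its underside. It stands on one side of the stage, the force unit on the other; which is which varies
- block: loose brass reference block, 60 (x, long) x 40 (y) x 40 mm tall, about 0.25 kg, with a glass pattern window on top; origin at the centre of its underside. Starts upright in the tray, on the floor 5 mm above the bench. Either end may go to the red stop
- petri: bystander: closed petri dish, 94 mm in diameter, 16 mm high, origin at the centre of its underside
- bottle: bystander: amber bottle, 56 mm in diameter, 130 mm tall, origin at the centre of its underside
- loupe: bystander: black loupe, 44 mm in diameter, 38 mm tall, origin at the centre of its underside
Not all that is in view belongs to the job. Several things have the shape of the force_unit; the one meant has the colours described above.

How it is judged:
By the outcome, as a careful person would: the job done as asked, in the order asked, and still so for the second after the job is handed in, while the arm keeps its last pose, push and grip.
It also fails if it takes over 72 s, if anything falls off the work surface, if the arm or the gripper's body presses on something with over 40 N, if the wrist force passes 120 N, or if a joint passes its speed limit or range.

## Working session

There is one attempt and no reset: what is moved stays moved. The work goes in short steps, Python scripts to look and compute and a tool call to move; the robot and the scene stay as the last step left them, time stands still between calls to the robot, and variables do not carry over. Pictures are saved under pics/ and viewed, at most 10 in all, crops included, and the job is handed in when it is done.

Besides the shell and the picture viewer there is one more tool, called after "Call:" as name(argument=value, ...), one argument or row to a line, values as JSON. servo_tool: Moves the arm, as the interface text tells. Its arguments: {"type":"object","properties":{"translation":{"type":"array","items":{"type":"array","items":{"type":"number"}}},"twist":{"type":"array","items":{"type":"number"}},"jaw":{"type":"number"}},"required":["translation","twist"]}

```bash
mkdir -p pics; ls; python3 - <<'E'
from cell import r
import cv2,numpy as np
for n in ("top","side"):
    im=r.read_camera(n); cv2.imwrite(f"pics/{n}0.png",im[:,:,::-1])
    c=r.calibration(n); print(n,np.round(c["intrinsics"],1).tolist(),np.round(c["R"],3).tolist(),np.round(c["t"],1))
s=r.get_state(); print(s["time"],s["tool_pos"],s["ee_rot"],s["gripper_width"])
E
```

```text
pics
top [[470.9, 0.0, 330.0], [0.0, 470.9, 236.1], [0.0, 0.0, 1.0]] [[-0.002, -1.0, -0.013], [-0.983, 0.004, -0.183], [0.183, 0.013, -0.983]] [-102.7  473.9 1076.3]
side [[579.4, 0.0, 316.6], [0.0, 579.4, 240.6], [0.0, 0.0, 1.0]] [[0.599, -0.801, 0.006], [-0.516, -0.392, -0.761], [0.612, 0.453, -0.648]] [-383.8  251.8 1162.2]
0.1 [204.37846851 642.86197053 225.73072915] [ 3.14014074e+00 -1.27317237e-04 -3.07841087e-01] 87.57512922595188
```

View pics/top0.png

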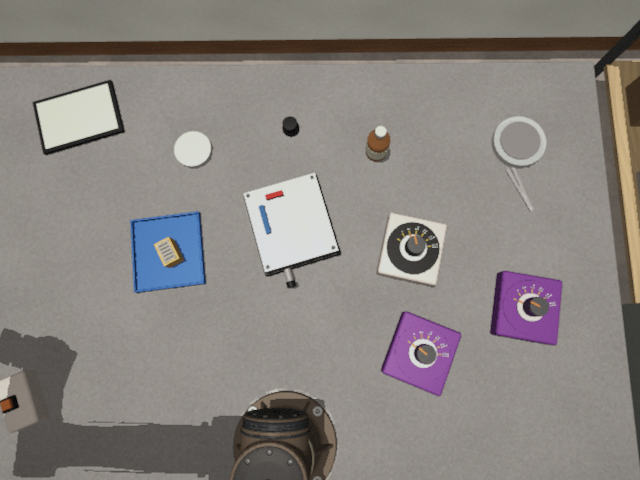

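View pics/side0.png

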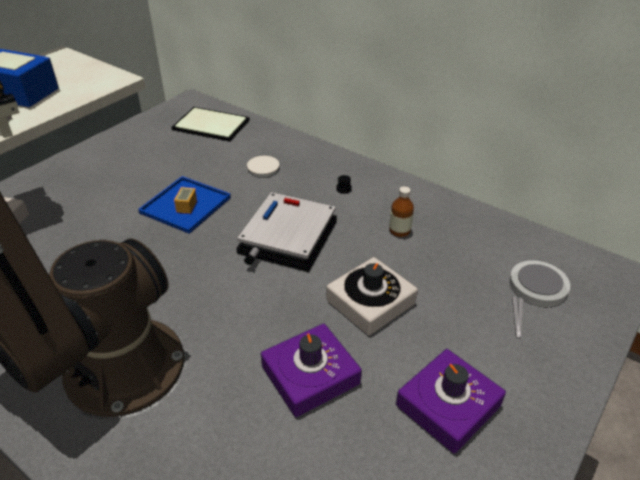

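Candidates for the force unit in the top view: the white one (412,248), and two purple ones at (422,353) and (527,307). The white one matches the description. The block is at (167,251) in the blue tray at (168,252). The stage is at (291,223), with its blue stop at (265,220) and red stop at (274,195). Bystanders are the petri dish (193,149), loupe (290,127) and bottle (378,143).

```bash
cat > h.py <<'E'
import cv2,numpy as np
def ray(c,uv,z):
    K,R,t=[np.array(c[k],float) for k in("intrinsics","R","t")]
    d=R.T@np.linalg.solve(K,[uv[0],uv[1],1.]); o=-R.T@t
    return o+d*(z-o[2])/d[2]
def proj(c,X):
    K,R,t=[np.array(c[k],float) for k in("intrinsics","R","t")]
    p=K@(R@np.array(X,float)+t); return p[:2]/p[2]
def rect(mask,c,z,off=(0,0)):
    """largest contour -> world points at height z -> min area rect (centre, size, angle deg)"""
    cs,_=cv2.findContours(mask.astype(np.uint8),cv2.RETR_EXTERNAL,cv2.CHAIN_APPROX_NONE)
    k=max(cs,key=cv2.contourArea)[:,0]+np.array(off)
    P=np.array([ray(c,p,z)[:2] for p in k],np.float32)
    return cv2.minAreaRect(P),k.mean(0)
E
python3 - <<'E'
from cell import r
from h import *
im=cv2.imread("pics/top0.png"); c=r.calibration("top"); b,g,rr=[im[:,:,i].astype(int) for i in range(3)]
def sub(m,x0,y0,x1,y1):
    o=np.zeros(m.shape,bool); o[y0:y1,x0:x1]=m[y0:y1,x0:x1]; return o
p=lambda n,x:print(n,np.round(x[0][0],1),np.round(x[0][1],1),round(x[0][2],1),np.round(x[1],1))
p("white",rect(sub((b>120)&(g>120)&(rr>120),370,205,455,295),c,50))
p("stage",rect(sub((b>150)&(g>150)&(rr>150),235,165,350,285),c,50))
p("blue",rect(sub((b>rr+50),250,195,280,245),c,62))
p("red",rect(sub((rr>b+70),260,185,290,205),c,62))
p("tray",rect(sub((b>rr+50),120,200,215,300),c,16))
p("block",rect(sub((rr>b+30),140,225,195,275),c,45))
a=cv2.resize(im[205:295,370:455],None,fx=6,fy=6,interpolation=cv2.INTER_CUBIC)
d=cv2.resize(im[225:275,145:190],None,fx=6,fy=6,interpolation=cv2.INTER_CUBIC)
o=np.zeros((540,790,3),np.uint8); o[:,:510]=a; o[:300,515:785]=d
cv2.imwrite("pics/crop1.png",o)
E
```

```text
white [ 441.4 -297.9] [200.  213.9] 89.0 [412.  249.5]
stage [509.8  -8.5] [201.3 181.5] 16.6 [289.9 221.9]
blue [512.1  49.8] [68.7 10.6] 16.5 [264.6 219. ]
red [571.3  29.1] [11.2 40.4] 16.3 [273.8 194.6]
tray [443.6 293.8] [180.  171.1] 7.2 [166.6 251.7]
block [436.4 279.7] [68.2 45.7] 28.9 [168.1 252.1]
```

View pics/crop1.png

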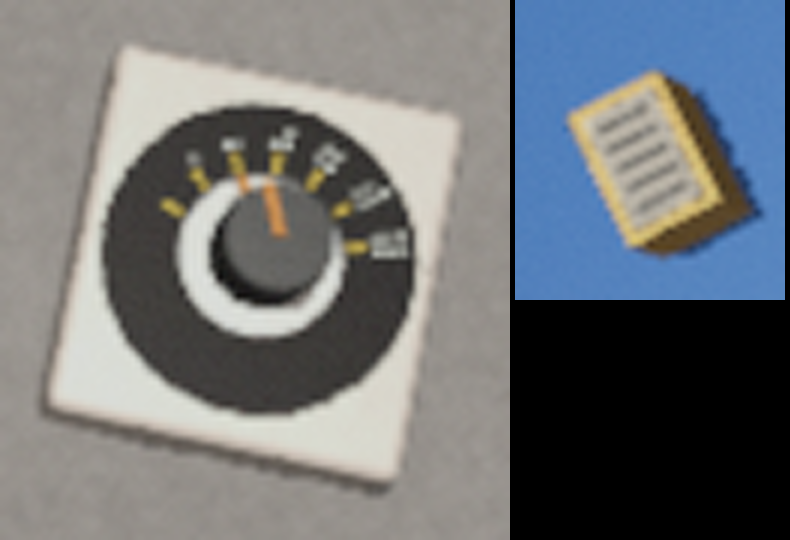

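The crop shows the white unit with its pointer at mark 2 (third tick from the left), so it needs +2 marks clockwise. The block's top face is at crop corners (570,118), (658,72), (722,200), (632,245).

```bash
python3 - <<'E'
from cell import r
from h import *
c=r.calibration("top")
def q(px,o,z):
    P=np.array([ray(c,(x/6-.4+o[0],y/6-.4+o[1]),z)[:2] for x,y in px]); return P
P=q([(122,47),(460,120),(395,480),(50,405)],(370,205),50); print("white",P.mean(0),np.linalg.norm(np.diff(P,axis=0),axis=1),cv2.minAreaRect(P.astype(np.float32))[2])
print("dial",q([(258,258)],(370,205),50), "top collar",q([(278,240)],(370,205),102),"ptr",q([(262,255),(237,163),(268,183),(282,236)],(370,205),50))
P=q([(55,118),(143,72),(207,200),(117,245)],(145,225),45); print("block",P,P.mean(0),np.linalg.norm(np.diff(P,axis=0),axis=1)); d=(P[1]-P[2])+(P[0]-P[3]);print(np.degrees(np.arctan2(d[1],d[0])))
w=r.calibration("wrist"); s=r.get_state(); R=np.array(w["R"]);print("cam pos",-R.T@w["t"],np.round(R,2).tolist(),s["tool_pos"])
E
```

```text
white [ 443.04557967 -297.24016046] [135.68094402 145.02523103 135.3513075 ] 77.46658325195312
dial [[ 444.15224951 -297.8249158 ]] top collar [[ 442.57223258 -296.94686175]] ptr [[ 445.33427684 -299.42566201]
 [ 482.03065769 -290.85409333]
 [ 473.97366831 -302.7493915 ]
 [ 452.83820152 -307.49381814]]
block [[455.26769666 314.99734819]
 [473.66569708 281.10828956]
 [422.28896213 252.63553794]
 [404.58165767 287.11864557]] [438.95100338 283.96495531] [38.56105178 58.73896899 38.76381486]
28.904206094202596
cam pos [273.0174097  620.45690497 384.18106117] [[-0.3, -0.95, 0.0], [-0.92, 0.29, 0.27], [-0.26, 0.08, -0.96]] [204.37846851 642.86197053 225.73072915]
```

Call:
servo_tool(
  translation=[
    [33.4, 23.7, 0],
    [33.4, 23.7, 0],
    [33.4, 23.7, 0],
    [33.4, 23.7, 0],
    [33.4, 23.7, 0],
    [33.4, 23.7, 0],
    [33.4, 23.7, 0],
    [33.4, 23.7, 0],
    [33.4, 23.7, 0],
    [33.4, 23.7, 0],
    [33.4, 23.7, 0],
    [33.4, 23.7, 0],
  ],
  twist=[0, 0, 0, 0, 0, 0, 0, 0, 0, 0, 0, 0],
  jaw=1,
)

```text
time: 1.3
tool_pos: [500.9, 249.2, 226.4]
ee_rot: [3.141, 0.0, -0.308]
ft_force: [0.3, 1.0, 0.2]
gripper_width: 87.4
grip_force: 0.0
```

Call:
servo_tool(
  translation=[
    [9.3, 44.9, 0],
    [9.3, 44.9, 0],
    [9.3, 44.9, 0],
    [9.3, 44.9, 0],
    [9.3, 44.9, 0],
    [9.3, 44.9, 0],
    [9.3, 44.9, 0],
    [9.3, 44.9, 0],
    [9.3, 44.9, 0],
    [9.3, 44.9, 0],
    [9.3, 44.9, 0],
    [9.3, 44.9, 0],
  ],
  twist=[0, 0, 0, 0, 0, 0, 0, 0, 0, 0, 0, 0],
)

```text
time: 2.5
tool_pos: [442.7, -298.3, 226.5]
ee_rot: [-3.141, 0.0, -0.308]
ft_force: [0.6, -0.3, 0.7]
gripper_width: 87.9
grip_force: 0.0
```

Call:
servo_tool(
  translation=[
    [0, 0, 0],
    [0, 0, 0],
    [0, 0, 0],
  ],
  twist=[0, 0, 0],
)

```text
time: 2.8
tool_pos: [443.3, -296.0, 226.3]
ee_rot: [-3.141, 0.001, -0.308]
ft_force: [0.4, 0.6, 0.3]
gripper_width: 87.6
grip_force: 0.0
```

```bash
python3 - <<'E'
from cell import r
from h import *
s=r.get_state();w=r.calibration("wrist"); im=r.read_camera("wrist");cv2.imwrite("pics/w1.png",im[:,:,::-1])
print(s["time"],s["tool_pos"],s["ee_rot"],np.round(s["joint_pos"],2),s["ft_force"])
print(proj(w,[443,-297.5,102]),proj(w,[443,-297.5,50]))
E
```

```text
2.8 [ 443.27828193 -296.00991192  226.32293832] [-3.14141559e+00  5.00259404e-04 -3.07782879e-01] [-0.22  0.13 -0.3  -0.   -1.15  1.48] [0.37689799 0.59142706 0.29711942]
[321.04295351 232.66177755] [320.93437699 219.8623616 ]
```

View pics/w1.png

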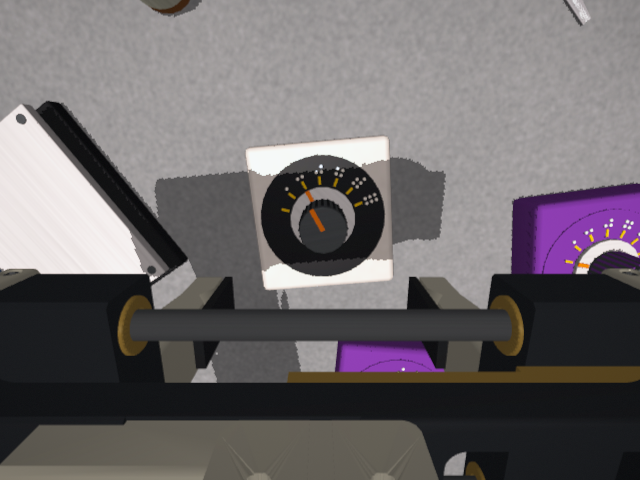

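The wrist view shows the collar top at about (323,228) and the dial centre at about (323,216). The pointer lines up with the two-dot mark.

```bash
python3 - <<'E'
from cell import r
from h import *
w=r.calibration("wrist"); im=cv2.imread("pics/w1.png").astype(int)
m=np.zeros((480,640),bool); b,g,rr=im[...,0],im[...,1],im[...,2]
m[145:290,235:405]=(im.max(2)<70)[145:290,235:405]
cs,_=cv2.findContours(m.astype(np.uint8),cv2.RETR_EXTERNAL,cv2.CHAIN_APPROX_NONE)
k=max(cs,key=cv2.contourArea); e=cv2.fitEllipse(cv2.convexHull(k)); print(e, ray(w,e[0],50.5))
o=(rr>b+60)&(rr>g+30); o[:, :300]=0;o[:,335:]=0;o[:185]=0;o[240:]=0
ys,xs=np.nonzero(o); print(ray(w,(323,228),102), [(x,y) for x,y in zip(xs,ys)][::12])
# pointer outer tip on flange (z57)
i=ys.argmin(); t=ray(w,(xs[i],ys[i]),57); c0=ray(w,e[0],50.5); d=t-c0; print("ptr",t,np.hypot(*d[:2]),np.degrees(np.arctan2(d[1],d[0])))
q=(im.min(2)>110); q[:120]=0;q[300:]=0;q[:,:235]=0;q[:,405:]=0
print(rect(q,w,50))
E
```

```text
((322.4268493652344, 215.66505432128906), (118.72980499267578, 123.35388946533203), 83.46150970458984) [ 447.00749415 -299.91349323   50.5       ]
[ 446.65596384 -299.99011124  102.        ] [(np.int64(303), np.int64(185)), (np.int64(309), np.int64(191)), (np.int64(306), np.int64(194)), (np.int64(309), np.int64(196)), (np.int64(312), np.int64(198)), (np.int64(311), np.int64(201)), (np.int64(311), np.int64(211)), (np.int64(312), np.int64(213)), (np.int64(313), np.int64(215)), (np.int64(314), np.int64(217)), (np.int64(316), np.int64(219)), (np.int64(317), np.int64(221)), (np.int64(318), np.int64(223)), (np.int64(319), np.int64(225)), (np.int64(320), np.int64(227)), (np.int64(321), np.int64(229))]
ptr [ 482.35804252 -291.48950332   57.        ] 36.340402798984755 13.403529647911911
(((446.2490539550781, -301.25543212890625), (172.31358337402344, 181.51657104492188), 72.47218322753906), array([326.22544952, 205.86860304]))
```

Call:
servo_tool(
  translation=[
    [3.4, 1.5, 20],
    [0, 0, 40],
    [0, 0, 40],
    [0, 0, 30],
    [0, 0, 15],
    [0, 0, 10],
    [0, 0, 5],
    [0, 0, 0],
  ],
  twist=[0, 0, 0, 0, 0, 0, 0, 0],
)

```text
time: 3.65
tool_pos: [446.5, -298.5, 66.6]
ee_rot: [3.142, 0.0, -0.307]
ft_force: [0.5, -0.3, -0.6]
gripper_width: 87.9
grip_force: 0.0
```

Call:
servo_tool(
  translation=[
    [0, 0, 0],
    [0, 0, 0],
    [0, 0, 0],
    [0, 0, 0],
    [0, 0, 0],
    [0, 0, 0],
    [0, 0, 0],
    [0, 0, 0],
  ],
  twist=[0, 0, 0, 0, 0, 0, 0, 0],
  jaw=0.4,
)

```text
time: 4.45
tool_pos: [446.2, -299.1, 66.6]
ee_rot: [3.141, 0.0, -0.308]
ft_force: [-0.5, -0.7, 1.7]
gripper_width: 41.2
grip_force: 30.0
```

Call:
servo_tool(
  translation=[
    [0, 0, 0],
    [0, 0, 0],
    [0, 0, 0],
    [0, 0, 0],
    [0, 0, 0],
    [0, 0, 0],
    [0, 0, 0],
    [0, 0, 0],
    [0, 0, 0],
    [0, 0, 0],
    [0, 0, 0],
    [0, 0, 0],
  ],
  twist=[0.084, 0.084, 0.084, 0.084, 0.084, 0.084, 0.084, 0.084, 0.084, 0.084, 0, 0],
)

```text
time: 5.65
tool_pos: [445.2, -300.1, 66.6]
ee_rot: [3.14, -0.0, -1.148]
ft_force: [-3.3, -8.0, 0.8]
gripper_width: 41.5
grip_force: 30.0
```

Call:
servo_tool(
  translation=[
    [0, 0, 0],
    [0, 0, 0],
    [0, 0, 0],
    [0, 0, 0],
    [0, 0, 0],
  ],
  twist=[0, 0, 0, 0, 0],
  jaw=1,
)

```text
time: 6.15
tool_pos: [446.4, -298.8, 66.6]
ee_rot: [-3.141, 0.0, -1.148]
ft_force: [0.1, 0.8, 0.0]
gripper_width: 76.3
grip_force: 0.0
```

Call:
servo_tool(
  translation=[
    [0, 0, -10],
    [0, 0, -25],
    [0, 0, -40],
    [0, 0, -40],
    [0, 0, -45],
    [0, 0, 0],
    [0, 0, 0],
  ],
  twist=[0, 0, 0, 0, 0, 0, 0],
)

```text
time: 6.85
tool_pos: [446.8, -299.0, 228.5]
ee_rot: [-3.139, -0.002, -1.148]
ft_force: [-0.9, 0.1, -1.2]
gripper_width: 87.7
grip_force: 0.0
```

```bash
python3 - <<'E'
from cell import r
from h import *
s=r.get_state();w=r.calibration("wrist"); im=r.read_camera("wrist")[:,:,::-1];cv2.imwrite("pics/w2.png",im)
print(s["time"],s["tool_pos"],s["ee_rot"])
u,v=proj(w,[446,-299,55]).astype(int); print(u,v)
cv2.imwrite("pics/w2c.png",cv2.resize(im[max(v-90,0):v+90,u-90:u+90],None,fx=3,fy=3,interpolation=cv2.INTER_CUBIC))
E
```

```text
6.85 [ 446.76049499 -298.98909613  228.50779761] [-3.13858882e+00 -2.10392171e-03 -1.14779254e+00]
321 221
```

View pics/w2c.png

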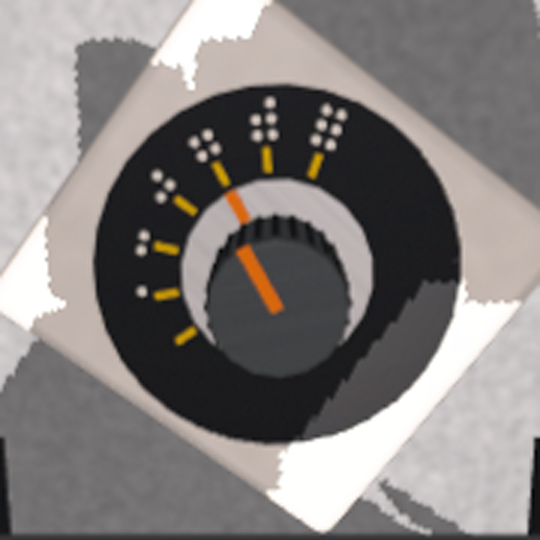

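The crop shows the pointer on the four-dot tick (mark 4). Next is the block.

Call:
servo_tool(
  translation=[
    [0, 0, 0],
    [0, 0, 0],
    [0, 0, 0],
    [0, 0, 0],
    [0, 0, 0],
    [0, 0, 0],
    [0, 0, 0],
    [0, 0, 0],
    [0, 0, 0],
    [0, 0, 0],
    [0, 0, 0],
    [0, 0, 0],
  ],
  twist=[-0.1378, -0.1378, -0.1378, -0.1378, -0.1378, -0.1378, -0.1378, -0.1378, -0.1378, -0.1378, -0.1378, -0.1378],
)

```text
time: 8.1
tool_pos: [445.4, -298.6, 225.1]
ee_rot: [-3.139, 0.002, 0.511]
ft_force: [1.0, -0.8, 0.4]
gripper_width: 87.8
grip_force: 0.0
```

Call:
servo_tool(
  translation=[
    [20, -37, 0],
    [20, -37, 0],
    [20, -37, 0],
    [20, -37, 0],
    [20, -37, 0],
    [20, -37, 0],
    [20, -37, 0],
    [20, -37, 0],
    [20, -37, 0],
    [20, -37, 0],
    [20, -37, 0],
    [20, -37, 0],
  ],
  twist=[0, 0, 0, 0, 0, 0, 0, 0, 0, 0, 0, 0],
)

```text
time: 9.3
tool_pos: [440.0, 207.0, 225.4]
ee_rot: [3.141, 0.002, 0.506]
ft_force: [1.2, 0.2, 0.9]
gripper_width: 87.3
grip_force: 0.0
```

Call:
servo_tool(
  translation=[
    [18, -34, 0],
    [18, -34, 0],
    [0, 0, 0],
    [0, 0, 0],
  ],
  twist=[0, 0, 0, 0],
)

```text
time: 9.7
tool_pos: [438.8, 282.8, 224.9]
ee_rot: [3.14, 0.003, 0.507]
ft_force: [0.0, -0.7, -0.2]
gripper_width: 87.6
grip_force: 0.0
```

```bash
python3 - <<'E'
from cell import r
from h import *
s=r.get_state();w=r.calibration("wrist"); im=r.read_camera("wrist")[:,:,::-1];cv2.imwrite("pics/w3.png",im)
print(s["time"],s["tool_pos"],s["ee_rot"])
u,v=proj(w,[440,283,45]); print(u,v)
i=im.astype(int); m=(i[...,2]>i[...,0]+25); m[:, :int(u)-90]=0; m[:,int(u)+90:]=0; m[:int(v)-90]=0; m[int(v)+70:]=0
print(m.sum(),rect(m,w,45))
E
```

```text
9.7 [438.75992663 282.82768274 224.88185751] [3.14033202 0.00327762 0.50734451]
319.6788796797664 217.04819717453142
1092 (((441.2951965332031, 284.4666442871094), (62.757144927978516, 40.12252426147461), 29.101102828979492), array([319.19170984, 214.64766839]))
```

View pics/w3.png

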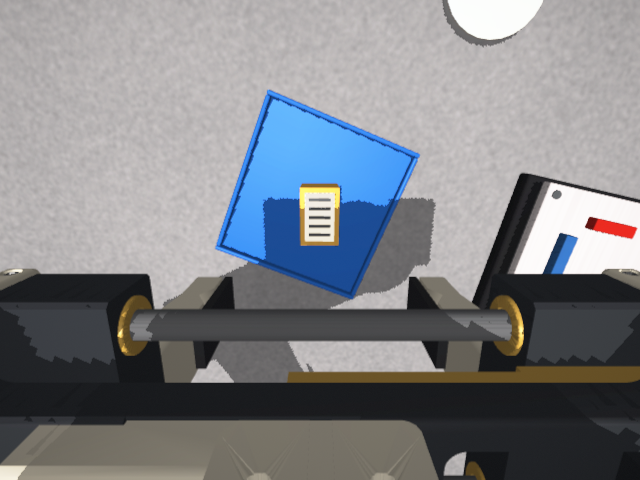

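The block is centred between the fingers: top face at (319,215), about (441,284.5) at 29.1°. I'll grasp it high so the fingertips clear the 12 mm stops later.

Call:
servo_tool(
  translation=[
    [1, 0, 30],
    [0, 0, 45],
    [0, 0, 45],
    [0, 0, 40],
    [0, 0, 25],
    [0, 0, 12],
    [0, 0, 8],
    [0, 0, 0],
    [0, 0, 0],
  ],
  twist=[0, 0, 0, 0, 0, 0, 0, 0, 0],
)

```text
time: 10.65
tool_pos: [441.1, 283.6, 22.7]
ee_rot: [-3.141, -0.002, 0.506]
ft_force: [0.4, -1.5, 0.6]
gripper_width: 87.9
grip_force: 0.0
```

Call:
servo_tool(
  translation=[
    [0, 0, 0],
    [0, 0, 0],
    [0, 0, 0],
    [0, 0, 0],
    [0, 0, 0],
    [0, 0, 0],
    [0, 0, 0],
    [0, 0, 0],
  ],
  twist=[0, 0, 0, 0, 0, 0, 0, 0],
  jaw=0.3,
)

```text
time: 11.45
tool_pos: [440.4, 283.3, 21.6]
ee_rot: [-3.141, -0.0, 0.506]
ft_force: [-0.6, 0.6, 0.4]
gripper_width: 39.7
grip_force: 30.0
```

Call:
servo_tool(
  translation=[
    [0, 0, -10],
    [0, 0, -25],
    [0, 0, -35],
    [0, 0, -30],
    [0, 0, 0],
    [0, 0, 0],
  ],
  twist=[0, 0, 0, 0, 0, 0],
)

```text
time: 12.05
tool_pos: [440.3, 283.1, 122.3]
ee_rot: [-3.141, -0.001, 0.505]
ft_force: [-0.3, -0.5, -3.7]
gripper_width: 39.9
grip_force: 30.0
```

```bash
python3 - <<'E'
from cell import r
s=r.get_state(); print({k:s[k] for k in("time","tool_pos","ee_rot","ft_force","gripper_width","grip_force")})
E
```

```text
{'time': 12.05, 'tool_pos': array([440.32966939, 283.13842494, 122.26029658]), 'ee_rot': array([-3.14064309e+00, -1.13346169e-03,  5.05416023e-01]), 'ft_force': array([-0.25969828, -0.51476536, -3.67144251]), 'gripper_width': 39.92523324229709, 'grip_force': 29.999448359012604}
```

Call:
servo_tool(
  translation=[
    [0, 0, -20],
    [0, 0, -40],
    [0.4, 40.6, -40],
    [0.4, 40.6, 0],
    [0.4, 40.6, 0],
    [0.4, 40.6, 0],
    [0.4, 40.6, 0],
    [0.4, 40.6, 0],
    [0.2, 40.9, 0],
    [0, 0, 0],
    [0, 0, 0],
    [0, 0, 0],
  ],
  twist=[0.108, 0.108, 0, 0, 0, 0, 0, 0, 0, 0, 0, 0],
)

```text
time: 13.25
tool_pos: [522.1, 16.2, 215.6]
ee_rot: [-3.141, 0.002, 0.29]
ft_force: [0.2, 1.3, -2.6]
gripper_width: 39.8
grip_force: 30.0
```

```bash
python3 - <<'E'
from cell import r
from h import *
s=r.get_state();w=r.calibration("wrist"); im=r.read_camera("wrist")[:,:,::-1];cv2.imwrite("pics/w4.png",im)
print(s["time"],s["tool_pos"],s["ee_rot"],s["ft_force"])
i=im.astype(int); b,g,rr=i[...,0],i[...,1],i[...,2]
m=(b>rr+60); m[:,:200]=0;m[300:]=0; m[:,450:]=0; print("blue",rect(m,w,62))
m=(rr>b+80)&(rr>g+80); m[:,:200]=0;m[300:]=0;m[:,450:]=0; print("red",rect(m,w,62))
E
```

```text
13.25 [522.14256068  16.20534994 215.61518341] [-3.14144554e+00  1.96593760e-03  2.89682268e-01] [ 0.17393079  1.34660993 -2.57516402]
blue (((523.3770751953125, 51.891700744628906), (49.086509704589844, 11.814790725708008), 17.634971618652344), array([282.13333333, 210.24166667]))
red (((572.272216796875, 28.22738265991211), (11.457182884216309, 40.61019515991211), 16.644161224365234), array([322.5       , 168.01754386]))
```

View pics/w4.png

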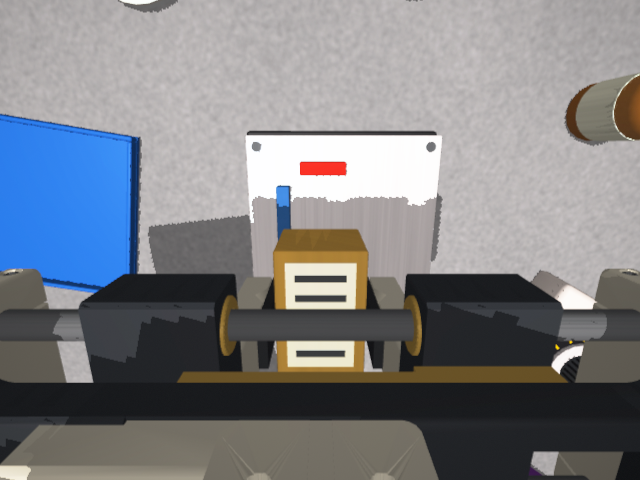

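The view shows the red stop at (322,168), the blue stop at about (283,210) and the held block at (320,300). The remaining gaps are about 15 mm to red and 8 mm to blue. I'll lower the block next.

Call:
servo_tool(
  translation=[
    [0, 0, 25],
    [0, 0, 40],
    [0, 0, 40],
    [0, 0, 25],
    [0, 0, 10],
    [0, 0, 4],
    [0, 0, 0],
    [0, 0, 0],
  ],
  twist=[0, 0, 0, 0, 0, 0, 0, 0],
)

```text
time: 14.1
tool_pos: [523.8, 16.6, 74.0]
ee_rot: [3.142, -0.002, 0.291]
ft_force: [-0.0, 1.5, -2.0]
gripper_width: 39.6
grip_force: 30.0
```

Call:
servo_tool(
  translation=[
    [0, 0, 1],
    [0, 0, 1],
    [0, 0, 1],
    [0, 0, 0],
    [0, 0, 0],
  ],
  twist=[0, 0, 0, 0, 0],
)

```text
time: 14.6
tool_pos: [522.8, 16.0, 69.7]
ee_rot: [3.142, -0.0, 0.29]
ft_force: [-0.1, 0.3, -3.1]
gripper_width: 39.7
grip_force: 30.0
```

Call:
servo_tool(
  translation=[
    [0, 0, 1],
    [0, 0, 1],
    [0, 0, 1],
    [0, 0, 0],
    [0, 0, 0],
  ],
  twist=[0, 0, 0, 0, 0],
)

```text
time: 15.1
tool_pos: [522.8, 16.0, 66.6]
ee_rot: [-3.142, 0.0, 0.29]
ft_force: [0.4, 0.2, -1.9]
gripper_width: 39.9
grip_force: 30.0
```

Call:
servo_tool(
  translation=[
    [0, 0, 0.5],
    [0, 0, 0.5],
    [0, 0, 0],
    [0, 0, 0],
  ],
  twist=[0, 0, 0, 0],
)

```text
time: 15.5
tool_pos: [522.8, 16.0, 66.5]
ee_rot: [3.141, -0.0, 0.29]
ft_force: [-4.6, 0.5, 7.6]
gripper_width: 39.9
grip_force: 30.0
```

On the deck. Now slide toward the blue stop (tool -y).

Call:
servo_tool(
  translation=[
    [0, -1.5, 0],
    [0, -1.5, 0],
    [0, -1.5, 0],
    [0, -1, 0],
    [0, -1, 0],
    [0, 0, 0],
    [0, 0, 0],
  ],
  twist=[0, 0, 0, 0, 0, 0, 0],
)

```text
time: 16.2
tool_pos: [522.0, 22.1, 66.5]
ee_rot: [3.141, -0.002, 0.29]
ft_force: [0.1, -2.6, 5.4]
gripper_width: 39.9
grip_force: 30.0
```

Call:
servo_tool(
  translation=[
    [0, -0.5, 0],
    [0, -0.5, 0],
    [0, 0, 0],
    [0, 0, 0],
  ],
  twist=[0, 0, 0, 0],
)

```text
time: 16.6
tool_pos: [521.7, 23.0, 66.5]
ee_rot: [3.141, -0.002, 0.29]
ft_force: [0.6, -3.7, 5.7]
gripper_width: 39.8
grip_force: 30.0
```

Call:
servo_tool(
  translation=[
    [0, -0.5, 0],
    [0, -0.5, 0],
    [0, -0.5, 0],
    [0, -0.5, 0],
    [0, 0, 0],
    [0, 0, 0],
  ],
  twist=[0, 0, 0, 0, 0, 0],
)

```text
time: 17.2
tool_pos: [521.2, 24.9, 66.6]
ee_rot: [3.141, -0.002, 0.29]
ft_force: [2.0, -3.5, 6.1]
gripper_width: 39.8
grip_force: 30.0
```

Call:
servo_tool(
  translation=[
    [0, -0.5, 0],
    [0, -0.5, 0],
    [0, 0, 0],
    [0, 0, 0],
  ],
  twist=[0, 0, 0, 0],
)

```text
time: 17.6
tool_pos: [521.1, 25.4, 66.6]
ee_rot: [3.14, -0.002, 0.29]
ft_force: [2.9, -7.7, 4.4]
gripper_width: 39.9
grip_force: 30.0
```

Call:
servo_tool(
  translation=[
    [1.5, -0.3, 0],
    [1.5, 0, 0],
    [1.5, 0, 0],
    [1.5, 0, 0],
    [1.5, 0, 0],
    [1.5, 0, 0],
    [1.5, 0, 0],
    [0, 0, 0],
    [0, 0, 0],
  ],
  twist=[0, 0, 0, 0, 0, 0, 0, 0, 0],
)

```text
time: 18.5
tool_pos: [525.9, 26.8, 66.3]
ee_rot: [3.14, 0.008, 0.289]
ft_force: [-14.8, -7.7, 22.5]
gripper_width: 39.5
grip_force: 30.0
```

Call:
servo_tool(
  translation=[
    [0.5, 0, 0],
    [0.5, 0, 0],
    [0.5, 0, 0],
    [0.5, 0, 0],
    [0, 0, 0],
    [0, 0, 0],
  ],
  twist=[0, 0, 0, 0, 0, 0],
)

```text
time: 19.1
tool_pos: [525.9, 26.8, 66.4]
ee_rot: [3.14, 0.011, 0.289]
ft_force: [-21.6, -7.4, 30.8]
gripper_width: 39.9
grip_force: 30.0
```

The block stopped early with the vertical load rising, so friction is wedging it on the deck. I'll back off, unload it vertically and look.

Call:
servo_tool(
  translation=[
    [-2, 0, 0],
    [-2, 0, 0],
    [-2, 0, -0.5],
    [0, 0, -0.5],
    [0, 0, 0],
    [0, 0, 0],
  ],
  twist=[0, 0, 0, 0, 0, 0],
)

```text
time: 19.7
tool_pos: [525.6, 26.7, 66.6]
ee_rot: [3.14, 0.001, 0.29]
ft_force: [1.3, -9.0, 1.4]
gripper_width: 39.9
grip_force: 30.0
```

```bash
python3 - <<'E'
from cell import r
from h import *
s=r.get_state();w=r.calibration("wrist"); im=r.read_camera("wrist")[:,:,::-1];cv2.imwrite("pics/w5.png",im)
sd=r.read_camera("side")[:,:,::-1]; 
u,v=proj(r.calibration("side"),[535,30,60]).astype(int)
tp=r.read_camera("top")[:,:,::-1]; cv2.imwrite("pics/t5.png",tp)
o=np.zeros((480,800,3),np.uint8); o[:360,:480]=cv2.resize(im,(480,360)); 
o[:300,490:790]=cv2.resize(sd[v-50:v+50,u-50:u+50],(300,300),interpolation=cv2.INTER_CUBIC); cv2.imwrite("pics/c5.png",o)
print(s["time"],s["tool_pos"],s["ee_rot"],s["ft_force"],s["torque"])
for n,p in(("red",[571.8,28.7,62]),("bluefar",[545,60,62])): print(n,proj(w,p))
E
```

```text
19.7 [525.57534401  26.73635305  66.59969539] [3.14005111e+00 1.48846079e-03 2.89509534e-01] [ 1.32675073 -9.03568777  1.4398072 ] [-3.54342027 -0.64880454 -0.11642227]
red [342.27184191 203.39642809]
bluefar [265.67928525 236.8979236 ]
```

View pics/c5.png

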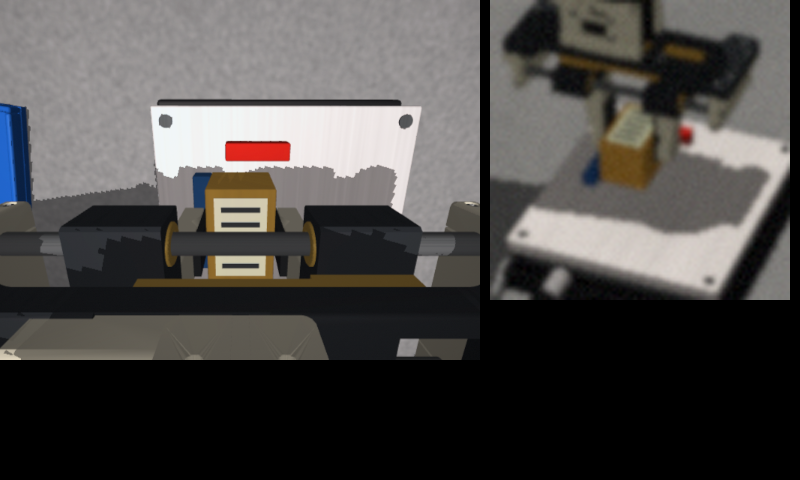

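The view shows a remaining gap of about 9 mm between the block's front and the red stop (258,150 in the crop), with the blue side in contact. I'll lift about 1 mm, slide toward red and then set it down again.

Call:
servo_tool(
  translation=[
    [0, 0.3, -0.5],
    [0, 0, -0.5],
    [1, 0, 0],
    [1, 0, 0],
    [1, 0, 0],
    [1, 0, 0],
    [1, 0, 0],
    [1, 0, 0],
    [0, 0, 0],
    [0, 0, 0],
  ],
  twist=[0, 0, 0, 0, 0, 0, 0, 0, 0, 0],
)

```text
time: 20.85
tool_pos: [530.5, 28.2, 66.9]
ee_rot: [3.14, 0.003, 0.289]
ft_force: [0.8, -7.5, -2.6]
gripper_width: 39.8
grip_force: 30.0
```

Call:
servo_tool(
  translation=[
    [0.5, 0, 0],
    [0.5, 0, 0],
    [0, 0, 0],
    [0, 0, 0],
  ],
  twist=[0, 0, 0, 0],
)

```text
time: 21.25
tool_pos: [531.4, 28.4, 66.9]
ee_rot: [3.14, 0.003, 0.289]
ft_force: [-0.2, -8.1, -2.0]
gripper_width: 39.8
grip_force: 30.0
```

Call:
servo_tool(
  translation=[
    [0.5, 0, 0],
    [0.5, 0, 0],
    [0.5, 0, 0],
    [0, 0, 0],
    [0, 0, 0],
  ],
  twist=[0, 0, 0, 0, 0],
)

```text
time: 21.75
tool_pos: [532.8, 28.8, 66.9]
ee_rot: [3.14, 0.003, 0.289]
ft_force: [-0.3, -7.9, -3.7]
gripper_width: 40.2
grip_force: 30.0
```

Call:
servo_tool(
  translation=[
    [0.5, 0, 0],
    [0.5, 0, 0],
    [0, 0, 0],
    [0, 0, 0],
  ],
  twist=[0, 0, 0, 0],
)

```text
time: 22.15
tool_pos: [533.7, 29.1, 66.9]
ee_rot: [3.14, 0.003, 0.289]
ft_force: [-1.1, -7.5, -2.2]
gripper_width: 39.8
grip_force: 30.0
```

Call:
servo_tool(
  translation=[
    [0.5, 0, 0],
    [0.5, 0, 0],
    [0, 0, 0],
    [0, 0, 0],
  ],
  twist=[0, 0, 0, 0],
)

```text
time: 22.55
tool_pos: [534.7, 29.4, 66.9]
ee_rot: [3.14, 0.003, 0.289]
ft_force: [0.8, -6.6, -2.5]
gripper_width: 39.7
grip_force: 30.0
```

Call:
servo_tool(
  translation=[
    [0.5, 0, 0],
    [0.5, 0, 0],
    [0, 0, 0],
    [0, 0, 0],
  ],
  twist=[0, 0, 0, 0],
)

```text
time: 22.95
tool_pos: [535.0, 29.5, 66.9]
ee_rot: [3.141, 0.005, 0.289]
ft_force: [-1.5, -7.2, 0.6]
gripper_width: 39.7
grip_force: 30.0
```

Call:
servo_tool(
  translation=[
    [-0.5, 0, 0.5],
    [0, 0, 0.5],
    [0, 0, 0.5],
    [0, 0, 0],
    [0, 0, 0],
  ],
  twist=[0, 0, 0, 0, 0],
)

```text
time: 23.45
tool_pos: [535.0, 29.5, 66.4]
ee_rot: [3.14, 0.003, 0.289]
ft_force: [-4.0, -7.4, 8.1]
gripper_width: 39.7
grip_force: 30.0
```

```bash
python3 - <<'E'
from cell import r
s=r.get_state(); print(s["time"],s["tool_pos"],s["ee_rot"],s["ft_force"],s["torque"])
E
```

```text
23.45 [534.99859156  29.48341434  66.35183705] [3.14035393 0.00344973 0.28933855] [-4.00487031 -7.35252736  8.09016259] [-2.66115888  1.71932932 -0.10319327]
```

The block is seated near the corner. I'll ease the grip briefly so it sits flat, then regrip and press.

Call:
servo_tool(
  translation=[
    [0, 0, -0.7],
    [0, 0, -0.3],
    [0, 0, 0],
    [0, 0, 0],
  ],
  twist=[0, 0, 0, 0],
  jaw=0.55,
)

```text
time: 23.85
tool_pos: [536.8, 31.4, 67.2]
ee_rot: [-3.141, -0.0, 0.29]
ft_force: [0.0, 0.0, 1.3]
gripper_width: 48.0
grip_force: 0.0
```

Call:
servo_tool(
  translation=[
    [0, 0, 0],
    [0, 0, 0],
    [0, 0, 0],
    [0, 0, 0],
    [0, 0, 0],
  ],
  twist=[0, 0, 0, 0, 0],
  jaw=0.3,
)

```text
time: 24.35
tool_pos: [536.9, 30.2, 67.4]
ee_rot: [3.14, 0.0, 0.29]
ft_force: [2.5, -5.8, 1.1]
gripper_width: 40.2
grip_force: 30.0
```

Call:
servo_tool(
  translation=[
    [0, -0.5, 0.3],
    [0, -0.5, 0],
    [0, 0, 0],
    [0, 0, 0],
  ],
  twist=[0, 0, 0, 0],
)

```text
time: 24.75
tool_pos: [536.9, 30.3, 67.4]
ee_rot: [3.139, 0.0, 0.29]
ft_force: [3.7, -11.0, 1.7]
gripper_width: 39.7
grip_force: 30.0
```

Call:
servo_tool(
  translation=[
    [0.5, 0, 0],
    [0.5, 0, 0],
    [0.5, 0, 0],
    [0, 0, 0],
    [0, 0, 0],
  ],
  twist=[0, 0, 0, 0, 0],
)

```text
time: 25.25
tool_pos: [536.9, 30.3, 67.3]
ee_rot: [3.139, 0.003, 0.29]
ft_force: [-1.1, -11.3, 7.5]
gripper_width: 39.9
grip_force: 30.0
```

Call:
servo_tool(
  translation=[
    [0.5, 0, 0],
    [0.5, 0, 0],
    [0.5, 0, 0],
    [0, 0, 0],
    [0, 0, 0],
  ],
  twist=[0, 0, 0, 0, 0],
)

```text
time: 25.75
tool_pos: [537.0, 30.3, 67.3]
ee_rot: [3.139, 0.005, 0.29]
ft_force: [-7.5, -11.1, 13.3]
gripper_width: 40.2
grip_force: 30.0
```

Fx could be deck drag or the red stop. I'll unload the vertical force to tell which.

Call:
servo_tool(
  translation=[
    [0, 0, -0.5],
    [0, 0, -0.5],
    [0, 0, -0.3],
    [0, 0, 0],
    [0, 0, 0],
  ],
  twist=[0, 0, 0, 0, 0],
)

```text
time: 26.25
tool_pos: [537.0, 30.3, 67.5]
ee_rot: [3.139, 0.005, 0.289]
ft_force: [-2.2, -11.0, 0.7]
gripper_width: 39.7
grip_force: 30.0
```

Call:
servo_tool(
  translation=[
    [0.5, 0, 0],
    [0.5, 0, -0.3],
    [0.5, 0, -0.2],
    [0.5, 0, -0.2],
    [0, 0, 0],
    [0, 0, 0],
  ],
  twist=[0, 0, 0, 0, 0, 0],
)

```text
time: 26.85
tool_pos: [537.1, 30.3, 67.5]
ee_rot: [3.14, 0.009, 0.289]
ft_force: [-6.4, -10.8, 1.3]
gripper_width: 39.8
grip_force: 30.0
```

```bash
python3 - <<'E'
from cell import r
from h import *
s=r.get_state();w=r.calibration("wrist"); im=r.read_camera("wrist")[:,:,::-1]
print(s["time"],s["tool_pos"],s["ee_rot"],s["ft_force"],s["torque"])
i=im[150:390,200:420]; cv2.imwrite("pics/c6.png",cv2.resize(i,None,fx=2.5,fy=2.5,interpolation=cv2.INTER_CUBIC))
E
```

```text
26.85 [537.07515983  30.32242107  67.54056757] [3.13958915 0.00891281 0.28889223] [ -6.36586882 -10.83420287   1.3052661 ] [-4.37631297  2.03141449  0.09616695]
```

View pics/c6.png

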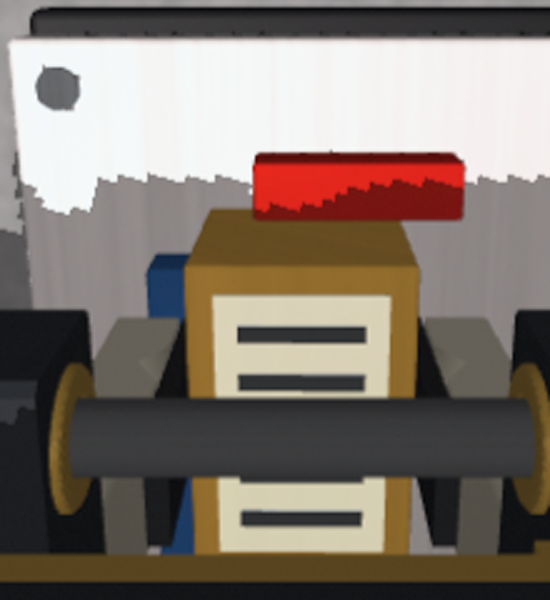

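The block's front face sits against the red stop: the stop's top edge at (358,218) hides the face's foot, and Fx exceeds the possible drag. I'll press down moderately to keep it flat and push firmly into both stops.

Call:
servo_tool(
  translation=[
    [0, -0.3, 0.3],
    [0, -0.2, 0.3],
    [0.5, 0, 0],
    [0.5, 0, 0],
    [0.5, 0, 0],
    [0, 0, 0],
    [0, 0, 0],
  ],
  twist=[0, 0, 0, 0, 0, 0, 0],
)

```text
time: 27.6
tool_pos: [537.1, 30.4, 67.5]
ee_rot: [3.139, 0.011, 0.289]
ft_force: [-11.0, -14.0, 12.2]
gripper_width: 39.9
grip_force: 30.0
```

```bash
python3 - <<'E'
from cell import r
s=r.get_state(); print(s["time"],s["tool_pos"],s["ee_rot"],s["ft_force"],s["torque"])
E
```

```text
27.6 [537.1015714   30.36866586  67.50248813] [3.13901212 0.01121088 0.28883161] [-10.99869161 -14.04090714  12.1648374 ] [-5.1153635   4.13719389  0.09294703]
```

Call:
servo_tool(
  translation=[
    [0, -0.3, 0.4],
    [0, -0.2, 0.4],
    [0, 0, 0],
    [0, 0, 0],
    [0, 0, 0],
  ],
  twist=[0, 0, 0, 0, 0],
)

```text
time: 28.1
tool_pos: [537.1, 30.4, 67.5]
ee_rot: [3.138, 0.011, 0.289]
ft_force: [-13.4, -16.6, 18.0]
gripper_width: 39.7
grip_force: 30.0
```

```bash
python3 - <<'E'
from cell import r
s=r.get_state(); print(s["time"],s["tool_pos"],s["ee_rot"],s["ft_force"],s["torque"],s["grip_force"])
E
```

```text
28.1 [537.1344207   30.38302048  67.46280438] [3.13833769 0.01094418 0.28896139] [-13.41392697 -16.61269492  17.96331967] [-6.04186293  4.87587731  0.09883973] 30.010212063789368
```

```bash
python3 -c "
from cell import r
print(r.hand_in())"
```

```text
the job is handed in; nothing more can be done
None
```

I turned the collar to mark 4 (confirmed in a wrist picture), then set the brass block in the stage corner and handed in at about 28 s, still gripped and pressed against the blue and red stops. At hand-in the arm pushed with about 12 N toward blue and 18 N toward red (part of that is deck drag), the block may be tilted by up to about 0.6°, and the bystanders were not touched.

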